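# Strip a pad-printing jig into its storage trays

## Robot

A 6-joint arm with a two-finger parallel gripper is mounted at the origin on the work surface. World frame = base frame: x ahead of the robot, y to its left, z up, the work surface at z = 0. Lengths are in mm, angles in degrees, forces in N, time in s.
With the tool pointing down it reaches from about 350 to 850 mm from the base axis. Payload 8.1 kg.
Tool frame: the origin (TCP) lies midway between the tips of the shut fingers; the grasp point (between the pads) lies 19 mm behind it; z points along the fingers, y is the line along which they close (so a half turn about z gives the same grasp; the last joint's range is limited). The gripper opens to 85 mm and grips with 20 to 120 N. Pads are 22 mm wide; open, the fingers measure 114 mm over their backs; the gripper's body (76 mm by 85 mm) begins 54 mm behind the grasp point. The pads swing forward as they close: fully open they stand 13 mm farther back than shut.
Start: joints at [-73.362, 7.471, 85.268, -0, 87.261, -4.893], TCP at [220.23, -558.125, 231.292] pointing down, gripper open.
Joint ranges: [-169.43, 169.43], [-51.17, 129.36], [1.28, 143.12], [-76.62, 256.62], [0, 156.53], [-152.29, 152.29]. Speed limits (degrees/s): [136.94, 136.94, 159.86, 180, 180, 180].

## Interface

Orientations are given as [roll, pitch, yaw] about the fixed x, y, z axes, in that order (R = Rz(yaw) Ry(pitch) Rx(roll)).
In Python, from bench import r gives the robot as it stands.
- The arm moves only by the tool step_arm, never from a script. Its arguments are lists of equal length, an entry for each row: "delta_pos": the shift along the world's x, y, z in units of 200 mm (1.0 is 200 mm), a list of three; "spin": the turn about the world's z in units of 180 degrees (1.0 is 180 degrees). In form: {"delta_pos": [[dx, dy, dz], ...], "spin": [spin, ...]}. A call has 1 to 8 rows; each row shifts and turns the commanded pose from where the row before left it; what a row does not reach is not made up. A row lasts 1/8 s, in which the tool goes at most 62.5 mm and 10.7 degrees, less where a joint would pass 70% of its speed; a pose out of reach is approached as far as the arm can. A call with a number of a shift or a turn outside -1 to 1 is refused whole. A call with a gripper value outside its range is refused whole. "gripper" is the opening, from -1 (shut) to 1 (fully open), set as the call begins (left out, the last holds). The fingers move at their own pace and stop on an object; "squeeze" is the grip in N (left out, the last holds). Time passes only in rows, so rows that do not move let the fingers close. It gives the time, the measured TCP pose, the force, the opening and the grip force at its end, in the units of the state.
- r.sense(): the state, without advancing time (a new reading comes with each control period).
- r.snapshot(name): name is "scene" or "top" or "wrist"; returns a dict with "pixels" (400x640x3 uint8, blue, green, red), "fx", "fy", "cx", "cy" (pixels), "camera_from_world" (4x4, takes a point from world to camera coordinates). Camera axes: x right, y up, looking along -z (the intrinsics and any distortion apply to the point x, -y, -z); pixel columns grow to the right and rows downward; lengths in mm; the calibration is good to about 2 mm. The wrist camera is an equidistant fisheye: a pixel r from the principal point sees the ray r / f radians off the axis. A picture is of the moment at which its call begins. There is no depth.
- r.hand_in(): hands the job in; it is judged then, once.
The state is a dict: "time": time; "joint_pos": joint angles; "qd": joint speeds; "joint_efforts": joint torques, N m; "tool_pos": TCP position; "tcp_rot": TCP orientation; "ft_force": force on the tool from outside, world axes, zero at the start; "wrist_torque": the same for the moment, N m; "finger_gap": finger opening in mm; "grip_force": force on a finger pad.
Only numpy, scipy, OpenCV 4.12 (cv2) and the standard library are available. Lean on these libraries where they do the work, as an engineer would, in place of code of your own. Each camera call takes 0.05 s, during which the arm holds its last target. There are 200 camera calls.

## Task

The print run is over: strip the jig stack, one part at a time from the top down - printed cap, round nest, aluminium spacer plate, black riser block (its screws are already out). Put each part, right way up, flat on the floor of its own tray, the one of the four low-lipped trays whose shape and size match it. Set the parts down, do not drop them, and leave the amber silicone pad standing where it is.

Things in the scene. Friction and masses are not known exactly. Their poses are not given: they have to be found in the camera images.
- cap: White ribbed plastic screw cap with a dark printed ring on its closed top, round, 38 mm diameter, 22 mm high, hollow and open below (19 mm deep, wall 3 mm). Starts as the top of the stack, on the nest's shoulder, over the nest's boss with 2 mm play all round, so it must be lifted straight up at least 10 mm first. Origin: centre of its underside; z up.
- nest: Dark steel round nest, 54 mm diameter, 24 mm high to its flat shoulder, with a bright centre boss on top of 28 mm diameter rising a further 8 mm (into the cap). Starts on the spacer. About 0.16 kg. Origin: centre of its underside; z up.
- spacer: Aluminium rectangular spacer plate, 62 mm (its x) by 88 mm (its y) by 16 mm thick (z), a small screw hole near each corner. Starts on the riser, overhanging its long sides by about 3 mm. About 0.24 kg. Origin: centre of its underside; z up; a half turn makes no difference.
- riser: Black plastic rectangular riser block, 56 mm (its x) by 126 mm (its y) by 30 mm high (z), with a steel-bushed screw hole at each end. Starts on the jig base, lowest of the loose stack; only its two ends show from above. About 0.3 kg. Origin: centre of its underside; z up; a half turn makes no difference.
- jig_base: Fixed aluminium base plate, 100 mm (x) by 150 mm (y), 12 mm thick, lying on the bench under the stack. It stays. Origin: centre of its underside, on the bench; z up.
- cap_tray: Fixed tray for the cap: the small round grey tray with dark floor. Inner diameter 56 mm, lip 4 mm thick; floor 2 mm and lip top 7 mm above the bench (lip 5 mm above the floor). Origin: its centre, at bench height; z up.
- nest_tray: Fixed tray for the nest: the larger round grey tray with dark floor. Inner diameter 72 mm, lip 4 mm thick; floor 2 mm and lip top 7 mm above the bench. Origin: its centre, at bench height; z up.
- spacer_tray: Fixed tray for the spacer: the shorter rectangular grey tray with dark floor. Inside 80 mm (its x) by 106 mm (its y), lip 4 mm thick; floor 2 mm and lip top 7 mm above the bench. Origin: its centre, at bench height; z up; a half turn makes no difference.
- riser_tray: Fixed tray for the riser: the long rectangular grey tray with dark floor. Inside 74 mm (its x) by 144 mm (its y), lip 4 mm thick; floor 2 mm and lip top 7 mm above the bench. Origin: its centre, at bench height; z up; a half turn makes no difference.
- pad: Amber silicone transfer pad, not part of the job: a cone 58 mm wide on a 62 mm square aluminium mount 12 mm thick, 74 mm high in all, standing loose, tip up, among the trays. Leave it alone. Origin: centre of its underside; z up.
Things that resemble listed ones, but are neither listed nor needed, are in the scene too. Of the things that look like the riser, the largest one is meant.

How it is judged (in metres and radians):
On the way, in this order (a step that is already met when the one before it is completed fails the run):
1. the printed cap lies flat in its own tray (horizontal distance between cap and cap_tray below 0.014 m and z of cap in the frame of cap_tray below 0.004 m and angle between cap's own z axis and vertical below 0.03 rad), for 0.2 s.
2. the round nest lies flat in its own tray (horizontal distance between nest and nest_tray below 0.014 m and z of nest in the frame of nest_tray below 0.004 m and angle between nest's own z axis and vertical below 0.03 rad), for 0.2 s.
3. the spacer plate lies flat in its own tray (horizontal distance between spacer and spacer_tray below 0.014 m and z of spacer in the frame of spacer_tray below 0.004 m and angle between spacer's own z axis and vertical below 0.03 rad), for 0.2 s.
4. the riser block lies flat in its own tray (horizontal distance between riser and riser_tray below 0.014 m and z of riser in the frame of riser_tray below 0.004 m and angle between riser's own z axis and vertical below 0.03 rad), for 0.2 s.
At the end, for the whole second after the job is handed in: Cap, nest, spacer and riser each lie right way up and flat (within 0.03 rad) on the floor of their own tray: centre within 14 mm of the tray's centre sideways (anywhere inside the lip is within that), underside no more than 4 mm above the bench (the floor is at 2 mm), at rest (under 0.02 m/s) (all of step 1 and all of step 2 and all of step 3 and all of step 4 and linear speed of each of cap, nest, spacer, riser below 0.02 m/s); the robot touches nothing.
It fails at once if the silicone pad moves more than 20 mm or tips over (distance of pad from where it was at the start of the episode above 0.02 m or angle between pad's own z axis and vertical above 0.3 rad).
It fails at once if a part is dropped or thrown: touching nothing while faster than 0.6 m/s (a free fall of about 20 mm) ((contact force between cap and anything else below 0.01 N and linear speed of cap above 0.6 m/s) or (contact force between nest and anything else below 0.01 N and linear speed of nest above 0.6 m/s) or (contact force between spacer and anything else below 0.01 N and linear speed of spacer above 0.6 m/s) or (contact force between riser and anything else below 0.01 N and linear speed of riser above 0.6 m/s)).
It also fails if it takes over 120 s, if anything falls off the work surface, if the arm or the gripper's body presses on something with over 40 N, if the wrist force passes 120 N, or if a joint passes its speed limit or range.

## Working session

There is one attempt and no reset: what is moved stays moved. The work goes in short steps, Python scripts to look and compute and a tool call to move; the robot and the scene stay as the last step left them, time stands still between calls to the robot, and variables do not carry over. Pictures are saved under pics/ and viewed, at most 14 in all, crops included, and the job is handed in when it is done.

Besides the shell and the picture viewer there is one more tool, called after "Emit:" as name(argument=value, ...) on one line, values as JSON. step_arm: Moves the arm, as the interface text tells. Shifts and turns lie within -1 to 1; 1 stands for 200 mm of shift or 180 degrees of turn. Its arguments: {"type":"object","properties":{"delta_pos":{"type":"array","items":{"type":"array","items":{"type":"number","minimum":-1,"maximum":1}}},"spin":{"type":"array","items":{"type":"number","minimum":-1,"maximum":1}},"gripper":{"type":"number"},"squeeze":{"type":"number"}},"required":["delta_pos","spin"]}

```bash
mkdir -p pics; cat > h.py <<'E'
import numpy as np,cv2
from bench import r
def snap(n,f):
    s=r.snapshot(n); im=np.array(s["pixels"],np.uint8); cv2.imwrite(f"pics/{f}.png",im)
    np.savez(f"pics/{f}.npz",K=[s["fx"],s["fy"],s["cx"],s["cy"]],T=s["camera_from_world"]); return s
def px2w(f,u,v,z,fish=False):
    d=np.load(f"pics/{f}.npz");fx,fy,cx,cy=d["K"];T=d["T"]
    a=np.array([(u-cx)/fx,(v-cy)/fy])
    if fish:
        t=np.hypot(*a); a=a/max(t,1e-9)*np.sin(t); q=np.array([a[0],-a[1],-np.cos(t)])
    else: q=np.array([a[0],-a[1],-1.])
    R=T[:3,:3]; c=-R.T@T[:3,3]; w=R.T@q
    return c+w*(z-c[2])/w[2]
def w2px(f,p,fish=False):
    d=np.load(f"pics/{f}.npz");fx,fy,cx,cy=d["K"];T=d["T"]
    q=T[:3,:3]@np.array(p,float)+T[:3,3]; x,y,z=q[0],-q[1],-q[2]
    if fish:
        rr=np.hypot(x,y);t=np.arctan2(rr,z);return cx+fx*t*x/rr,cy+fy*t*y/rr
    return cx+fx*x/z,cy+fy*y/z
E
python3 - <<'E'
from h import *
for n in("top","scene"): 
    s=snap(n,n+"0"); print({k:s[k] for k in("fx","cx","cy")},np.round(s["camera_from_world"],3))
print(r.sense())
E
```

```text
{'fx': 463.21834402917546, 'cx': 319.9767367960302, 'cy': 197.96924461518216} [[-3.00000e-03 -1.00000e+00  1.10000e-02 -7.78320e+01]
 [ 9.98000e-01 -3.00000e-03  7.00000e-02 -5.47383e+02]
 [-7.00000e-02  1.10000e-02  9.97000e-01 -1.17373e+03]
 [ 0.00000e+00  0.00000e+00  0.00000e+00  1.00000e+00]]
{'fx': 373.58281486143244, 'cx': 323.5684901790082, 'cy': 196.1579011695643} [[ 7.170000e-01  6.970000e-01 -8.000000e-03 -3.370280e+02]
 [-4.610000e-01  4.820000e-01  7.450000e-01  2.151190e+02]
 [ 5.230000e-01 -5.310000e-01  6.670000e-01 -1.245568e+03]
 [ 0.000000e+00  0.000000e+00  0.000000e+00  1.000000e+00]]
{'time': 0.1, 'joint_pos': array([-7.33606910e+01,  7.51260213e+00,  8.53221820e+01, -8.51985808e-04,
        8.72621753e+01, -4.89544254e+00]), 'qd': array([ 0.07842867, -0.04683995, -0.17945465,  0.0161806 ,  0.0076679 ,
       -0.02518153]), 'joint_efforts': array([ 2.30754100e-03, -5.70950532e+01, -5.01940691e+01,  3.24962525e-05,
        8.17050110e-03, -6.61627254e-06]), 'tool_pos': array([ 220.08998545, -557.64548958,  230.33857147]), 'tcp_rot': array([-1.79903322e+02, -7.42644255e-03,  2.15347867e+01]), 'ft_force': array([-0.05956021, -0.02027446, -0.04650888]), 'wrist_torque': array([-0.00896786,  0.00545852,  0.01080431]), 'grip_force': 0.0, 'finger_gap': 85.2921378262946}
```

View pics/top0.png

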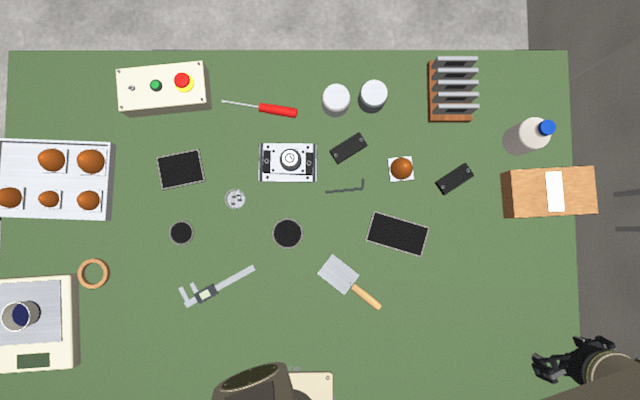

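View pics/scene0.png

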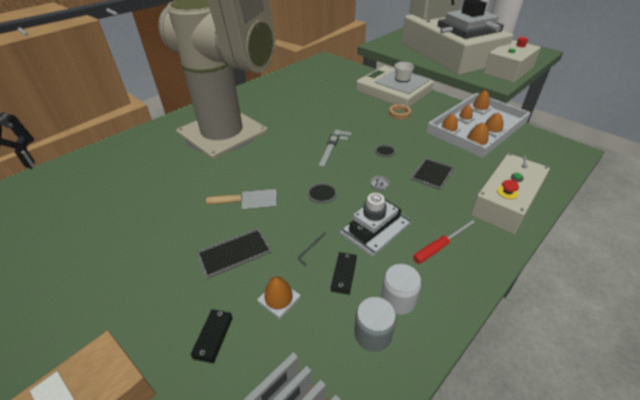

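The top view shows the stack at (288,161). The trays are: spacer (181,169), cap (181,233), nest (287,233) and riser (397,234). The pad is at (401,169).

Riser candidates are the black blocks at (348,148) and (455,179), and the block under the stack at (288,161). The stack one is the longest and lies under the spacer. I'll confirm that in a crop.

```bash
python3 - <<'E'
from h import *
im=cv2.imread("pics/top0.png")
c=cv2.resize(im[125:200,245:345],None,fx=8,fy=8,interpolation=cv2.INTER_CUBIC); cv2.imwrite("pics/c0.png",c)
m=(im.max(2)<70).astype(np.uint8)
cs,_=cv2.findContours(m,cv2.RETR_EXTERNAL,cv2.CHAIN_APPROX_NONE)
for k in cs:
    if cv2.contourArea(k)<150: continue
    (x,y),wh,a=cv2.minAreaRect(k)
    if not(140<x<480 and 120<y<260):continue
    b=cv2.boxPoints(((x,y),wh,a)); W=np.array([px2w("top0",*p,2)[:2] for p in b])
    e=W[1]-W[0]; f=W[2]-W[1]; L=e if np.hypot(*e)>np.hypot(*f) else f
    print(np.round([x,y]),px2w("top0",x,y,2).round(1),"size",np.hypot(*e).round(),np.hypot(*f).round(),"long dir",np.degrees(np.arctan2(L[1],L[0])).round(1))
E
```

```text
[180. 232.] [459.6 282.3   2. ] size 49.0 49.0 long dir -90.2
[287. 233.] [457.4   6.4   2. ] size 66.0 66.0 long dir -135.1
[397. 234.] [ 454.7 -280.7    2. ] size 72.0 143.0 long dir -106.9
[454. 179.] [ 598.6 -432.1    2. ] size 97.0 40.0 long dir -56.7
[180. 169.] [625.8 286.9   2. ] size 105.0 78.0 long dir -78.6
[348. 148.] [ 680.7 -153.7    2. ] size 93.0 41.0 long dir -57.9
```

View pics/c0.png

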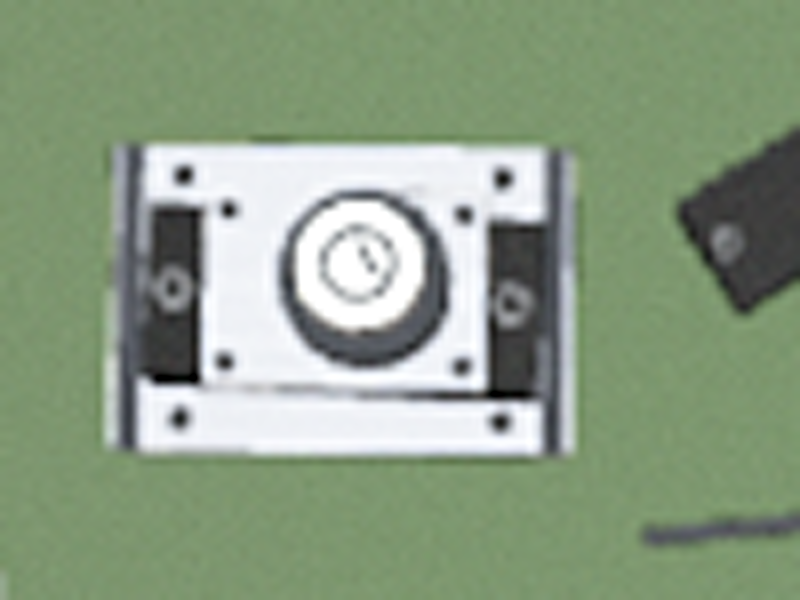

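```bash
python3 - <<'E'
from h import *
P=lambda x,y,z:px2w("top0",245+x/8-.44,125+y/8-.44,z)[:2]
print("cap",P(358,262,104))
h=[P(*p,58) for p in((229,209),(464,215),(225,361),(461,366))]
a=lambda d:np.degrees(np.arctan2(d[1],d[0]))
print("spacer",np.mean(h,0),a(h[0]-h[1]),a(h[2]-h[3]))
b=[P(*p,42) for p in((173,289),(513,305))];print("riser",np.mean(b,0),a(b[0]-b[1]))
print("pad",px2w("top0",401,168,60))
E
```

```text
cap [639.51142922  -5.05369083]
spacer [638.74613312   1.63036721] 88.435692049796 88.66540899460637
riser [638.18690839   3.1215172 ] 87.18175703829866
pad [ 619.04449087 -282.2609849    60.        ]
```

Emit:
step_arm(delta_pos=[[0.2,0.3,0],[0.2,0.3,0],[0.2,0.3,0],[0.2,0.3,0],[0.2,0.3,0],[0.2,0.3,0],[0.2,0.3,0],[0.2,0.3,0]], spin=[0.047,0.047,0.047,0.047,0.047,0.047,0.047,0.046], gripper=1)

```text
time: 1.1
tool_pos: [498.2, -140.2, 231.1]
tcp_rot: [-180.0, 0.0, 89.3]
ft_force: [0.9, -1.9, -0.3]
finger_gap: 85.5
grip_force: 0.0
```

Emit:
step_arm(delta_pos=[[0,0,0],[0,0,0]], spin=[0,0])

```text
time: 1.35
tool_pos: [497.3, -141.9, 230.8]
tcp_rot: [-179.9, 0.0, 89.1]
ft_force: [-0.4, -1.0, 0.2]
finger_gap: 85.6
grip_force: 0.0
```

Emit:
step_arm(delta_pos=[[0.142,0.137,0],[0.142,0.137,0],[0.142,0.137,0],[0.142,0.137,0],[0.142,0.137,0],[0,0,0]], spin=[0,0,0,0,0,0])

```text
time: 2.1
tool_pos: [640.2, -5.3, 230.3]
tcp_rot: [-179.9, -0.0, 89.0]
ft_force: [0.0, 0.0, 0.1]
finger_gap: 85.4
grip_force: 0.0
```

```bash
python3 - <<'E'
from h import *
snap("wrist","w1");s=r.sense();print(s["tool_pos"],s["tcp_rot"])
im=cv2.imread("pics/w1.png")
for n,p in (("cap",(639.5,-5,104)),("sp",(638.7,1.6,58)),("tip",s["tool_pos"])):
    u=w2px("w1",p,True);print(n,u); cv2.drawMarker(im,tuple(int(round(v)) for v in u),(0,0,255),0,8)
cv2.imwrite("pics/w1m.png",im)
E
```

```text
[639.53160189  -6.27884113 230.54514483] [-1.79925184e+02  2.12688557e-02  8.89480966e+01]
cap (np.float64(319.5730500127874), np.float64(185.18085336849492))
sp (np.float64(319.0774025456715), np.float64(166.2647738940101))
tip (np.float64(317.5176700064304), np.float64(257.93555826493076))
```

View pics/w1m.png

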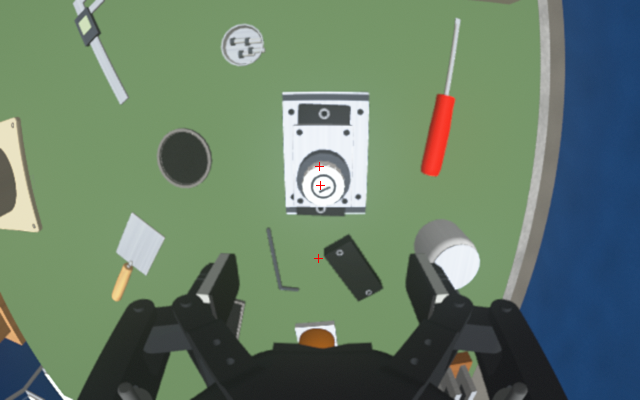

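The wrist view shows the cap's printed ring centred at about (323,186), against a prediction of (320,185). The difference is a couple of mm. The wide decoy block at (352,267) is well clear.

```bash
python3 - <<'E'
from h import *
print(px2w("w1",323,185.5,104,True))
h=[px2w("w1",*p,58,True)[:2] for p in((304,131),(347,132))];print(h)
for p in((324,113.5),(321,209)): print(px2w("w1",*p,42,True))
T=np.load("pics/w1.npz")["T"];print(T.round(3)); print(px2w("w1",185,157,2,True))
E
```

```text
[642.58516824  -5.35739216 104.        ]
[array([624.19587462,  38.80851926]), array([667.76198518,  37.04154935])]
[644.81851021  55.20291091  42.        ]
[639.55995779 -52.21099766  42.        ]
[[ 1.00000e+00 -1.90000e-02 -2.00000e-03 -6.41565e+02]
 [ 1.70000e-02  9.47000e-01 -3.21000e-01  3.62350e+01]
 [ 7.00000e-03  3.21000e-01  9.47000e-01 -3.80870e+02]
 [ 0.00000e+00  0.00000e+00  0.00000e+00  1.00000e+00]]
[463.79434581   6.43236543   2.        ]
```

Emit:
step_arm(delta_pos=[[0.005,0.005,-0.2],[0,0,-0.2],[0,0,-0.15],[0,0,0]], spin=[0,0,0,0])

```text
time: 2.65
tool_pos: [637.5, -5.9, 118.1]
tcp_rot: [-179.6, -0.0, 88.9]
ft_force: [-0.9, -0.4, -0.5]
finger_gap: 85.5
grip_force: 0.0
```

Emit:
step_arm(delta_pos=[[0.015,0,-0.08],[0,0,-0.06],[0,0,0],[0,0,0]], spin=[0,0,0,0])

```text
time: 3.15
tool_pos: [643.9, -4.1, 93.8]
tcp_rot: [180.0, 0.0, 89.0]
ft_force: [0.0, -0.9, 0.8]
finger_gap: 85.2
grip_force: 0.0
```

```bash
python3 - <<'E'
from h import *
snap("wrist","w2")
E
```

```text
(no output)
```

View pics/w2.png

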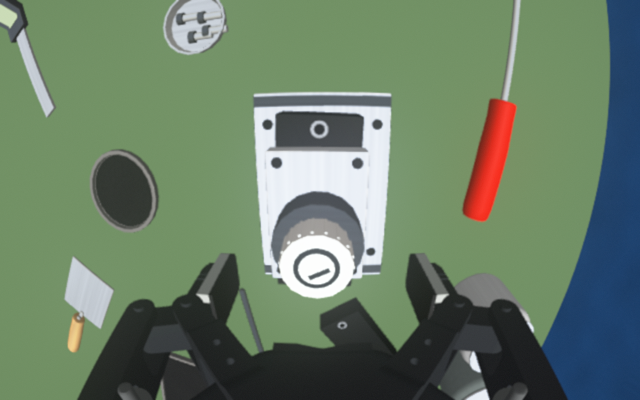

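The cap is centred at (317,267) and the fingers are symmetric about column 322. I'll shift −2 mm in x, go down a little and close.

Emit:
step_arm(delta_pos=[[-0.01,0,-0.015],[0,0,0]], spin=[0,0])

```text
time: 3.45
tool_pos: [641.3, -4.0, 90.2]
tcp_rot: [-180.0, -0.0, 89.0]
ft_force: [0.3, 0.7, -0.1]
finger_gap: 85.1
grip_force: 0.0
```

Emit:
step_arm(delta_pos=[[0,0,0],[0,0,0],[0,0,0],[0,0,0],[0,0,0],[0,0,0],[0,0,0],[0,0,0]], spin=[0,0,0,0,0,0,0,0], gripper=-1, squeeze=30)

```text
time: 4.45
tool_pos: [641.8, -4.1, 90.6]
tcp_rot: [180.0, 0.0, 89.0]
ft_force: [-0.2, 0.5, 5.0]
finger_gap: 36.9
grip_force: 30.4
```

Emit:
step_arm(delta_pos=[[0,0,0.04],[0,0,0.08],[0,0,0.18],[-0.05,0.08,0.1],[-0.12,0.18,0.05],[-0.12,0.18,0],[-0.12,0.18,0],[-0.12,0.18,0]], spin=[0,0,0,0,0,0,0,0])

```text
time: 5.45
tool_pos: [534.9, 157.0, 181.5]
tcp_rot: [179.9, -0.0, 89.0]
ft_force: [-0.1, -0.2, 0.0]
finger_gap: 37.5
grip_force: 30.1
```

Emit:
step_arm(delta_pos=[[-0.12,0.18,0],[-0.12,0.18,0],[-0.12,0.18,0],[0,0,0],[0,0,0]], spin=[0,0,0,0,0])

```text
time: 6.08
tool_pos: [464.0, 263.7, 181.1]
tcp_rot: [179.9, 0.0, 89.1]
ft_force: [0.7, -0.5, 0.2]
finger_gap: 37.1
grip_force: 30.2
```

```bash
python3 - <<'E'
from h import *
snap("wrist","w3");s=r.sense();print(s["tool_pos"],s["tcp_rot"],s["grip_force"])
im=cv2.imread("pics/w3.png"); snap("top","top1")
u=w2px("w3",(459.6,282.3,2),True);print(u); cv2.drawMarker(im,tuple(int(round(v)) for v in u),(0,0,255),0,8)
cv2.imwrite("pics/w3m.png",im)
E
```

```text
[464.17854013 263.33512624 180.88383076] [1.79952883e+02 6.72724196e-03 8.90131833e+01] 30.15773143619299
(np.float64(315.9108975105628), np.float64(154.00288706249495))
```

View pics/w3m.png

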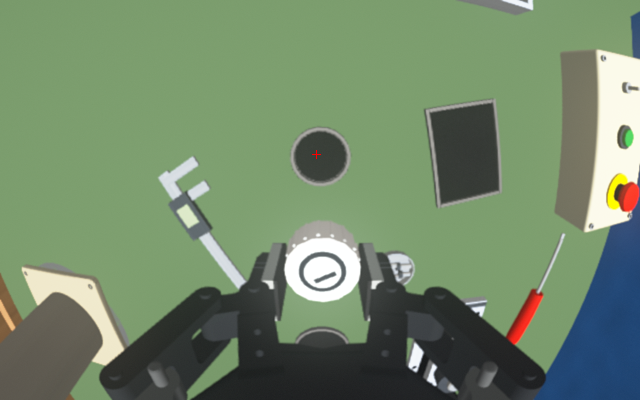

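Cap held level. The tray's centre is at about (320.5,156.5).

```bash
python3 - <<'E'
from h import *
print("tray",px2w("w3",320.5,156.5,5,True),"cap",px2w("w3",322.5,269,194.6,True))
print("sptray",[px2w("w3",*p,7,True)[:2].round(1) for p in((426,108),(496,99),(502,189),(438,208))])
E
```

```text
tray [464.39373726 280.14296968   5.        ] cap [465.84833108 264.27725988 194.6       ]
sptray [array([575.3, 332.3]), array([661.1, 348.1]), array([682.3, 242.4]), array([597.8, 220.4])]
```

Emit:
step_arm(delta_pos=[[-0.01,0.08,-0.15],[0,0,-0.2],[0,0,-0.2],[0,0,-0.15],[0,0,-0.1],[0,0,-0.02],[0,0,0],[0,0,0]], spin=[0,0,0,0,0,0,0,0])

```text
time: 7.18
tool_pos: [462.8, 280.2, 17.7]
tcp_rot: [179.9, -0.1, 89.0]
ft_force: [-0.1, 0.4, 0.7]
finger_gap: 37.0
grip_force: 30.2
```

Emit:
step_arm(delta_pos=[[0,0,-0.01],[0,0,-0.01],[0,0,-0.01],[0,0,0],[0,0,0]], spin=[0,0,0,0,0])

```text
time: 7.8
tool_pos: [461.6, 280.0, 10.6]
tcp_rot: [180.0, -0.0, 89.0]
ft_force: [-1.3, -0.8, 6.2]
finger_gap: 37.0
grip_force: 30.6
```

Emit:
step_arm(delta_pos=[[0,0,0],[0,0,0],[0,0,0],[0,0,0],[0,0,0],[0,0,0]], spin=[0,0,0,0,0,0], gripper=1)

```text
time: 8.55
tool_pos: [461.6, 279.9, 10.3]
tcp_rot: [180.0, -0.0, 89.0]
ft_force: [-0.0, -0.0, -0.1]
finger_gap: 85.2
grip_force: 0.0
```

Emit:
step_arm(delta_pos=[[0,0,0.1],[0,0,0.2],[0,0,0.25],[0.1,-0.16,0.2],[0.12,-0.18,0.1],[0.12,-0.18,0],[0.12,-0.18,0],[0.12,-0.18,0]], spin=[0,0,0,0,0,0,0,0])

```text
time: 9.55
tool_pos: [578.3, 102.7, 180.4]
tcp_rot: [180.0, -0.0, 89.0]
ft_force: [0.2, 0.8, -0.4]
finger_gap: 85.4
grip_force: 0.0
```

Emit:
step_arm(delta_pos=[[0.12,-0.18,0],[0.12,-0.18,0],[0.08,-0.15,0],[0,0,0],[0,0,0]], spin=[0,0,0,0,0])

```text
time: 10.18
tool_pos: [641.2, 2.4, 180.0]
tcp_rot: [-180.0, -0.0, 89.0]
ft_force: [0.6, 0.0, 0.4]
finger_gap: 85.7
grip_force: 0.0
```

```bash
python3 - <<'E'
from h import *
snap("wrist","w4");snap("top","top2");s=r.sense();print(s["tool_pos"],s["tcp_rot"])
a=cv2.imread("pics/w4.png"); b=cv2.imread("pics/top2.png")[205:260,150:210]
b=cv2.resize(b,None,fx=2.6,fy=2.6,interpolation=cv2.INTER_CUBIC); a[:b.shape[0],:b.shape[1]]=b
cv2.imwrite("pics/w4m.png",a)
E
```

```text
[641.15415217   2.99032939 180.25102972] [-1.79981242e+02 -1.83996748e-02  8.90920980e+01]
```

View pics/w4m.png

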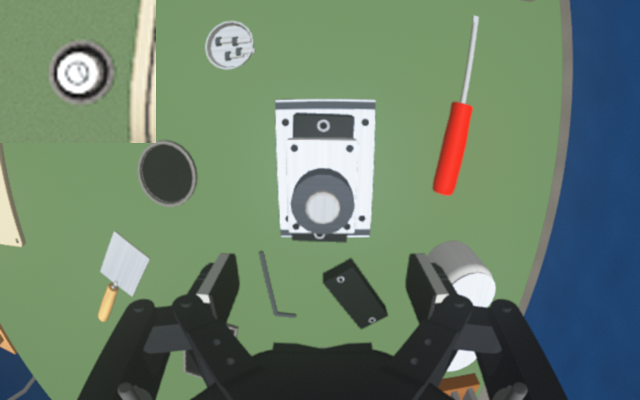

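The cap sits centred in its tray (inset). The nest boss is at (322.5,208).

```bash
python3 - <<'E'
from h import *
print(px2w("w4",322.5,208,90,True), "spholes",[px2w("w4",*p,58,True)[:2].round(1) for p in((294,148),(350,149),(289,226),(354,226))],"ris",px2w("w4",323,126,42,True),px2w("w4",320,236,42,True))
E
```

```text
[643.03233088  -5.42761544  90.        ] spholes [array([619.2,  37.9]), array([667.5,  36.1]), array([611.2, -35.3]), array([671.9, -36.4])] ris [644.55115666  54.71696967  42.        ] [639.69008554 -54.0043889   42.        ]
```

Emit:
step_arm(delta_pos=[[0,-0.04,-0.1],[0,0,-0.2],[0,0,-0.15],[0,0,-0.1],[0,0,-0.04],[0,0,0],[0,0,0]], spin=[0,0,0,0,0,0,0])

```text
time: 11.15
tool_pos: [642.7, -6.2, 63.9]
tcp_rot: [179.9, 0.0, 89.0]
ft_force: [0.1, 0.5, 0.3]
finger_gap: 86.1
grip_force: 0.0
```

Emit:
step_arm(delta_pos=[[0,0,-0.005],[0,0,0],[0,0,0],[0,0,0],[0,0,0],[0,0,0],[0,0,0]], spin=[0,0,0,0,0,0,0], gripper=-1, squeeze=50)

```text
time: 12.02
tool_pos: [642.2, -6.2, 62.4]
tcp_rot: [179.9, 0.0, 89.0]
ft_force: [-2.0, -0.5, 6.2]
finger_gap: 52.4
grip_force: 53.1
```

Emit:
step_arm(delta_pos=[[0,0,0.03],[0,0,0.08],[0,0,0.15],[-0.05,0,0.15],[-0.12,0.01,0.1],[-0.15,0.01,0],[-0.15,0.01,0],[-0.15,0.01,0]], spin=[0,0,0,0,0,0,0,0])

```text
time: 13.02
tool_pos: [516.8, 2.0, 164.3]
tcp_rot: [179.9, 0.0, 89.0]
ft_force: [0.4, 0.2, -2.1]
finger_gap: 52.4
grip_force: 52.9
```

Emit:
step_arm(delta_pos=[[-0.15,0,0],[-0.12,0,0],[0,0,0],[0,0,0]], spin=[0,0,0,0])

```text
time: 13.52
tool_pos: [464.4, 1.8, 164.2]
tcp_rot: [179.9, 0.0, 89.0]
ft_force: [-0.1, -1.0, -1.1]
finger_gap: 52.0
grip_force: 53.0
```

```bash
python3 - <<'E'
from h import *
snap("wrist","w5");s=r.sense();print(s["tool_pos"],s["tcp_rot"],s["grip_force"])
E
```

```text
[464.46291794   1.81693022 163.99303696] [1.79921946e+02 6.91946991e-03 8.90288824e+01] 53.01490902900696
```

View pics/w5.png

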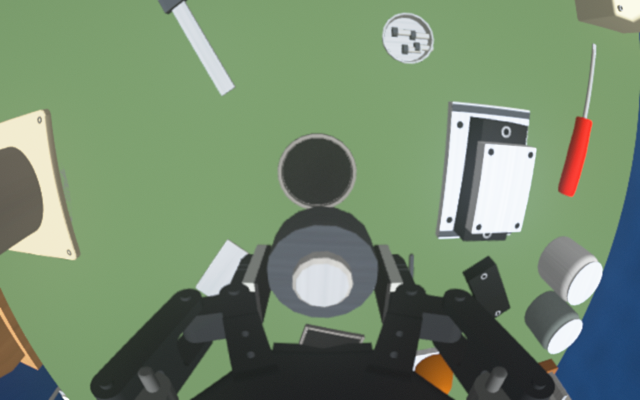

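The nest is held level, with the boss at (322,281). The nest tray's centre is at (317,171).

```bash
python3 - <<'E'
from h import *
print("tray",px2w("w5",317,171.5,5,True),"nest",px2w("w5",322.5,280,191.6,True))
E
```

```text
tray [461.334648     6.43652581   5.        ] nest [466.3107862    5.38034353 191.6       ]
```

Emit:
step_arm(delta_pos=[[-0.02,0.015,-0.15],[0,0,-0.2],[0,0,-0.2],[0,0,-0.12],[0,0,-0.06],[0,0,-0.02],[0,0,0],[0,0,0]], spin=[0,0,0,0,0,0,0,0])

```text
time: 14.58
tool_pos: [460.7, 4.8, 14.5]
tcp_rot: [179.9, 0.0, 89.0]
ft_force: [0.8, 0.7, -2.2]
finger_gap: 52.2
grip_force: 53.1
```

Emit:
step_arm(delta_pos=[[0,0,-0.01],[0,0,-0.01],[0,0,0],[0,0,0]], spin=[0,0,0,0])

```text
time: 15.08
tool_pos: [459.5, 4.9, 9.3]
tcp_rot: [-180.0, -0.0, 89.0]
ft_force: [0.2, 0.6, -2.0]
finger_gap: 52.5
grip_force: 53.1
```

Emit:
step_arm(delta_pos=[[0.005,0,-0.007],[0,0,-0.007],[0,0,0],[0,0,0]], spin=[0,0,0,0])

```text
time: 15.58
tool_pos: [460.5, 4.9, 6.4]
tcp_rot: [-180.0, -0.0, 89.0]
ft_force: [-0.3, 0.2, -0.8]
finger_gap: 51.8
grip_force: 53.1
```

Emit:
step_arm(delta_pos=[[0,0,-0.005],[0,0,0]], spin=[0,0])

```text
time: 15.82
tool_pos: [460.6, 4.9, 6.3]
tcp_rot: [-180.0, 0.0, 89.0]
ft_force: [-5.4, -0.0, 10.4]
finger_gap: 52.3
grip_force: 54.4
```

Emit:
step_arm(delta_pos=[[0,0,0],[0,0,0],[0,0,0],[0,0,0],[0,0,0],[0,0,0]], spin=[0,0,0,0,0,0], gripper=1)

```text
time: 16.58
tool_pos: [460.6, 4.9, 5.5]
tcp_rot: [-180.0, 0.0, 89.0]
ft_force: [-0.3, -0.4, -0.4]
finger_gap: 85.3
grip_force: 0.0
```

Emit:
step_arm(delta_pos=[[0,0,0.1],[0,0,0.2],[0,0,0.25],[0.1,0,0.15],[0.16,-0.01,0],[0.16,-0.01,0],[0.16,-0.005,0],[0.16,0,0]], spin=[0,0,0,0,0,0,0,0])

```text
time: 17.58
tool_pos: [609.5, -0.2, 145.3]
tcp_rot: [-180.0, 0.0, 89.0]
ft_force: [0.6, -0.7, -0.3]
finger_gap: 85.6
grip_force: 0.0
```

Emit:
step_arm(delta_pos=[[0.16,0,0],[0,0,0],[0,0,0]], spin=[0,0,0])

```text
time: 17.95
tool_pos: [639.9, -0.0, 145.0]
tcp_rot: [-179.9, -0.0, 89.0]
ft_force: [0.1, 1.4, -0.3]
finger_gap: 85.7
grip_force: 0.0
```

```bash
python3 - <<'E'
from h import *
snap("wrist","w6");snap("top","top3");s=r.sense();print(s["tool_pos"],s["tcp_rot"])
a=cv2.resize(cv2.imread("pics/w6.png")[80:330,180:460],None,fx=2.4,fy=2.4,interpolation=cv2.INTER_CUBIC); b=cv2.imread("pics/top3.png")[205:260,260:315]
b=cv2.resize(b,None,fx=2.3,fy=2.3,interpolation=cv2.INTER_CUBIC); a[-b.shape[0]:,:b.shape[1]]=b
cv2.imwrite("pics/w6m.png",a); print(a.shape)
E
```

```text
[ 6.39798183e+02 -2.86096331e-02  1.45449347e+02] [-1.79968320e+02 -3.03148691e-03  8.90339400e+01]
(600, 672, 3)
```

View pics/w6m.png

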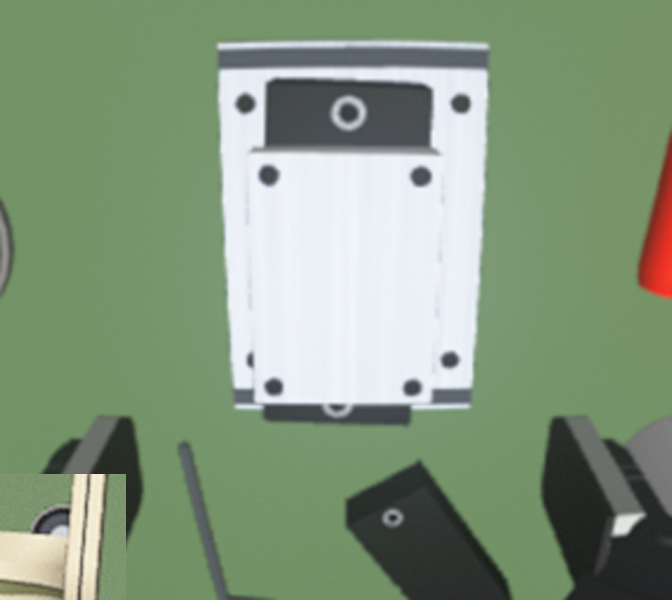

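The spacer holes in the crop are at (269,175), (421,176), (274,387) and (412,387). The arm mostly hides the nest tray in the inset, so I'll check it later.

```bash
python3 - <<'E'
from h import *
W=lambda x,y,z:px2w("w6",180+x/2.4-.3,80+y/2.4-.3,z,True)[:2]
h=[W(*p,58) for p in((269,175),(421,176),(274,387),(412,387))]
a=lambda d:np.degrees(np.arctan2(d[1],d[0]))
print(np.round(h,1),np.mean(h,0),a(h[0]-h[2]),a(h[1]-h[3]))
b=[W(348,113,42),W(338,407,42)];print(np.round(b,1),np.mean(b,0),a(b[0]-b[1]))
E
```

```text
[[619.4  38.1]
 [666.9  37. ]
 [617.5 -35.6]
 [665.1 -36.4]] [642.22843683   0.77687742] 88.49953244742905 88.55757049972226
[[644.5  55.3]
 [639.1 -52.5]] [641.81307706   1.41530252] 87.1613322713055
```

Emit:
step_arm(delta_pos=[[0.01,0.005,-0.12],[0,0,-0.2],[0,0,-0.12],[0,0,-0.05],[0,0,0],[0,0,0]], spin=[0,0,0,0,0,0])

```text
time: 18.8
tool_pos: [643.6, 0.8, 49.3]
tcp_rot: [179.9, 0.0, 89.0]
ft_force: [0.1, -0.4, 0.2]
finger_gap: 85.4
grip_force: 0.0
```

Emit:
step_arm(delta_pos=[[-0.006,0,-0.02],[0,0,0],[0,0,0]], spin=[-0.003,0,0])

```text
time: 19.18
tool_pos: [641.4, 0.9, 43.7]
tcp_rot: [180.0, 0.0, 88.5]
ft_force: [1.0, -0.2, 1.5]
finger_gap: 85.1
grip_force: 0.0
```

Emit:
step_arm(delta_pos=[[0,0,0],[0,0,0],[0,0,0],[0,0,0],[0,0,0],[0,0,0]], spin=[0,0,0,0,0,0], gripper=-1, squeeze=70)

```text
time: 19.92
tool_pos: [642.0, 0.9, 44.2]
tcp_rot: [179.9, 0.0, 88.5]
ft_force: [-0.1, 0.1, 4.5]
finger_gap: 60.0
grip_force: 76.3
```

Emit:
step_arm(delta_pos=[[0,0,0.03],[0,0,0.08],[0,0,0.15],[0,0.08,0.15],[-0.01,0.16,0.1],[-0.015,0.18,0],[-0.015,0.18,0],[-0.015,0.18,0]], spin=[0,0,0,0,0.018,0.018,0.018,0.018])

```text
time: 20.92
tool_pos: [630.2, 158.0, 146.5]
tcp_rot: [180.0, 0.0, 101.6]
ft_force: [0.3, -0.6, -2.6]
finger_gap: 60.0
grip_force: 75.9
```

Emit:
step_arm(delta_pos=[[-0.01,0.18,0],[0,0.18,0],[0,0.15,0],[0,0.08,0],[0,0,0],[0,0,0]], spin=[0,0,0,0,0,0])

```text
time: 21.68
tool_pos: [628.5, 273.7, 145.5]
tcp_rot: [-180.0, 0.0, 101.4]
ft_force: [0.5, -0.6, -2.6]
finger_gap: 59.9
grip_force: 75.9
```

```bash
python3 - <<'E'
from h import *
snap("wrist","w7");snap("top","top4");s=r.sense();print(s["tool_pos"],s["tcp_rot"],s["grip_force"])
a=cv2.imread("pics/w7.png"); b=cv2.imread("pics/top4.png")[205:260,150:315]; a[:55,:165]=b
cv2.imwrite("pics/w7m.png",a)
E
```

```text
[628.61783703 273.57384606 145.52387255] [-1.79988000e+02  1.97047185e-02  1.01375854e+02] 75.8867597579956
```

View pics/w7m.png

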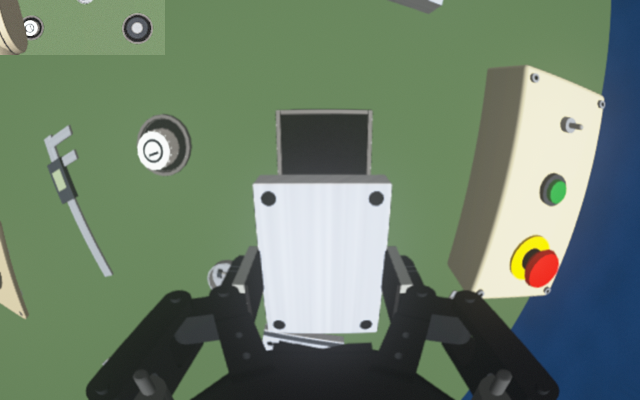

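The cap and nest are centred in their trays (inset). The held spacer is parallel to its tray. The tray's far outer corners are at about (276,110) and (373,110).

```bash
python3 - <<'E'
from h import *
a,b=[px2w("w7",*p,7,True)[:2] for p in((276,110),(373,110))]
d=b-a;n=np.array([-d[1],d[0]])/np.hypot(*d)
print(a,b,np.hypot(*d),np.degrees(np.arctan2(n[1],n[0])),(a+b)/2-57*n)
n=np.array([np.cos(np.radians(101.4)),np.sin(np.radians(101.4))]);print((a+b)/2-57*n)
z=58+145.5-44.2
h=[px2w("w7",*p,z,True)[:2] for p in((268,199),(376,198),(280,324),(366,324))];print(np.mean(h,0))
E
```

```text
[575.99114764 331.52727828] [661.47925892 348.84374385] 87.22429219495183 101.45089452883485 [630.05130012 284.3200839 ]
[630.00167168 284.31005411]
[630.1066615  274.06667311]
```

Emit:
step_arm(delta_pos=[[0.002,0.052,-0.1],[0,0,-0.2],[0,0,-0.2],[0,0,-0.1],[0,0,-0.05],[0,0,-0.02],[0,0,0],[0,0,0]], spin=[0,0,0,0,0,0,0,0])

```text
time: 22.78
tool_pos: [629.9, 285.7, 13.2]
tcp_rot: [179.9, -0.0, 101.4]
ft_force: [0.4, -0.2, -1.8]
finger_gap: 59.4
grip_force: 76.0
```

Emit:
step_arm(delta_pos=[[0,-0.004,-0.01],[0,0,-0.01],[0,0,-0.01],[0,0,-0.01],[0,0,0],[0,0,0]], spin=[0,0,0,0,0,0])

```text
time: 23.52
tool_pos: [628.7, 284.5, 4.2]
tcp_rot: [-180.0, 0.0, 101.5]
ft_force: [-4.2, -2.0, 6.3]
finger_gap: 59.7
grip_force: 76.9
```

Emit:
step_arm(delta_pos=[[0,0,0],[0,0,0],[0,0,0],[0,0,0],[0,0,0],[0,0,0]], spin=[0,0,0,0,0,0], gripper=1)

```text
time: 24.28
tool_pos: [628.8, 284.5, 3.5]
tcp_rot: [180.0, -0.0, 101.5]
ft_force: [0.5, 0.4, -0.4]
finger_gap: 85.8
grip_force: 0.0
```

Emit:
step_arm(delta_pos=[[0,0,0.1],[0,0,0.2],[0,0,0.25],[0.015,-0.17,0.15],[0.015,-0.18,0],[0.015,-0.18,0],[0.015,-0.18,0],[0.005,-0.18,0]], spin=[0,0,0,-0.016,-0.016,-0.016,-0.016,-0.015])

```text
time: 25.28
tool_pos: [642.3, 105.4, 145.5]
tcp_rot: [179.9, -0.0, 87.1]
ft_force: [-0.6, -0.1, 0.1]
finger_gap: 85.5
grip_force: 0.0
```

Emit:
step_arm(delta_pos=[[0,-0.18,0],[0,-0.18,0],[0,-0.17,0],[0,0,0],[0,0,0]], spin=[0,0,0,0,0])

```text
time: 25.9
tool_pos: [642.1, 0.8, 144.7]
tcp_rot: [179.9, -0.0, 87.2]
ft_force: [0.2, 0.5, 0.3]
finger_gap: 85.2
grip_force: 0.0
```

```bash
python3 - <<'E'
from h import *
snap("wrist","w8");snap("top","top5");s=r.sense();print(s["tool_pos"],s["tcp_rot"])
a=cv2.resize(cv2.imread("pics/w8.png")[80:330,180:460],None,fx=2.4,fy=2.4,interpolation=cv2.INTER_CUBIC); b=cv2.imread("pics/top5.png")[140:200,150:210]
b=cv2.resize(b,None,fx=2.3,fy=2.3,interpolation=cv2.INTER_CUBIC); a[-b.shape[0]:,:b.shape[1]]=b
cv2.imwrite("pics/w8m.png",a)
E
```

```text
[641.98083005   1.50199684 144.17475145] [ 1.79958622e+02 -1.64124916e-02  8.72886440e+01]
```

View pics/w8m.png

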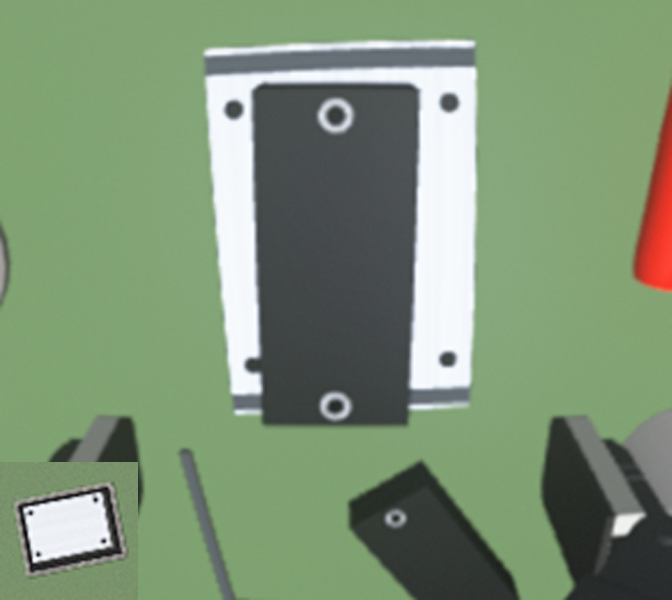

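The spacer is in its tray (inset). The long riser is unobstructed and aligned with the tool, bushings at crop (335,115) and (335,406). It is the largest of the black blocks.

```bash
python3 - <<'E'
from h import *
b=[px2w("w8",180+x/2.4-.3,80+y/2.4-.3,42,True)[:2] for x,y in((335,115),(335,406))]
d=b[0]-b[1];print(np.mean(b,0),np.degrees(np.arctan2(d[1],d[0])))
E
```

```text
[641.72386803   2.33550438] 87.00182134065273
```

Emit:
step_arm(delta_pos=[[0,0,-0.12],[0,0,-0.2],[0,0,-0.15],[0,0,-0.1],[0,0,-0.04],[0,0,0],[0,0,0]], spin=[0,0,0,0,0,0,0])

```text
time: 26.88
tool_pos: [643.0, 0.5, 23.1]
tcp_rot: [179.9, 0.0, 87.2]
ft_force: [0.7, -0.3, 0.1]
finger_gap: 85.4
grip_force: 0.0
```

Emit:
step_arm(delta_pos=[[0,0,0],[0,0,0],[0,0,0],[0,0,0],[0,0,0],[0,0,0]], spin=[0,0,0,0,0,0], gripper=-1, squeeze=70)

```text
time: 27.62
tool_pos: [642.7, 0.4, 22.8]
tcp_rot: [179.9, 0.0, 87.2]
ft_force: [-0.7, 0.4, 6.3]
finger_gap: 54.1
grip_force: 76.6
```

Emit:
step_arm(delta_pos=[[0,0,0.03],[0,0,0.08],[0,0,0.15],[-0.1,0,0.2],[-0.15,-0.1,0.15],[-0.15,-0.12,0],[-0.15,-0.15,0],[-0.15,-0.15,0]], spin=[0,0,0,-0.016,-0.016,-0.016,-0.015,-0.015])

```text
time: 28.62
tool_pos: [501.0, -104.2, 144.6]
tcp_rot: [179.9, 0.0, 73.1]
ft_force: [0.5, -0.4, -0.8]
finger_gap: 54.2
grip_force: 75.7
```

Emit:
step_arm(delta_pos=[[-0.12,-0.18,0],[-0.1,-0.18,0],[0,-0.18,0],[0,-0.18,0],[0,-0.1,0],[0,0,0],[0,0,0]], spin=[0,0,0,0,0,0,0])

```text
time: 29.5
tool_pos: [457.8, -266.6, 143.5]
tcp_rot: [-180.0, -0.0, 73.2]
ft_force: [-0.2, 0.4, -2.7]
finger_gap: 54.1
grip_force: 75.7
```

```bash
python3 - <<'E'
from h import *
snap("wrist","w9");s=r.sense();print(s["tool_pos"],s["tcp_rot"],s["grip_force"])
E
```

```text
[ 457.86336066 -266.39832814  143.44338181] [-1.79974376e+02 -3.20212647e-02  7.32394381e+01] 75.65842509269714
```

View pics/w9.png

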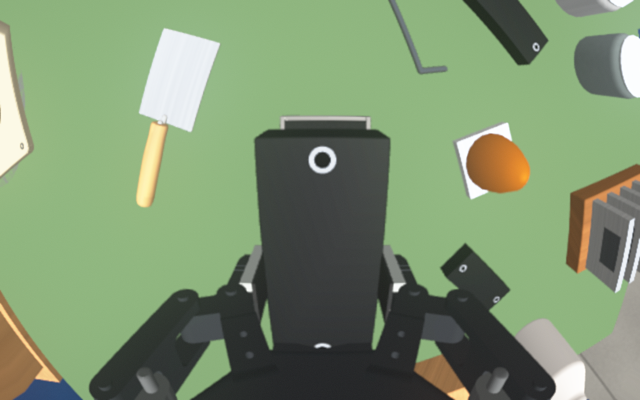

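The riser is held aligned. The tray's far outer edge runs from about (281,116.5) to (370,116).

```bash
python3 - <<'E'
from h import *
a,b=[px2w("w9",*p,7,True)[:2] for p in((281,116.5),(370,116))]
d=b-a;n=np.array([-d[1],d[0]])/np.hypot(*d)
print(a,b,np.hypot(*d),np.degrees(np.arctan2(n[1],n[0])),(a+b)/2-76*n)
n=np.array([np.cos(np.radians(73.1)),np.sin(np.radians(73.1))]);print((a+b)/2-76*n)
z=42+143.4-22.8
print(np.mean([px2w("w9",*p,z,True)[:2] for p in((321.5,160),(322,348))],0))
E
```

```text
[ 442.47659267 -197.01876123] [ 518.85241051 -219.49613032] 79.61468251955132 73.6008674798659 [ 459.20765472 -281.16563271]
[ 458.57113487 -280.97527816]
[ 460.59773625 -263.87492389]
```

Emit:
step_arm(delta_pos=[[-0.002,-0.08,-0.1],[0,0,-0.2],[0,0,-0.15],[0,0,-0.1],[0,0,-0.05],[0,0,-0.015],[0,0,0],[0,0,0]], spin=[0,0,0,0,0,0,0,0])

```text
time: 30.55
tool_pos: [458.1, -284.0, 21.6]
tcp_rot: [179.9, 0.0, 73.2]
ft_force: [-0.4, 0.3, -1.6]
finger_gap: 54.4
grip_force: 75.6
```

Emit:
step_arm(delta_pos=[[0,0,-0.01],[0,0,-0.01],[0,0,-0.01],[0,0,0],[0,0,0]], spin=[0,0,0,0,0])

```text
time: 31.18
tool_pos: [457.4, -283.5, 14.5]
tcp_rot: [-180.0, -0.0, 73.2]
ft_force: [-0.2, 0.0, -2.4]
finger_gap: 53.8
grip_force: 75.6
```

Emit:
step_arm(delta_pos=[[0,0,-0.005],[0,0,-0.005],[0,0,-0.003],[0,0,0],[0,0,0]], spin=[0,0,0,0,0])

```text
time: 31.8
tool_pos: [457.5, -283.6, 12.8]
tcp_rot: [-180.0, 0.0, 73.2]
ft_force: [-3.8, 3.4, 6.9]
finger_gap: 54.1
grip_force: 76.8
```

Seated. I'll release, retreat and check.

Emit:
step_arm(delta_pos=[[0,0,0],[0,0,0],[0,0,0],[0,0,0],[0,0,0],[0,0,0]], spin=[0,0,0,0,0,0], gripper=1)

```text
time: 32.55
tool_pos: [457.4, -283.5, 11.9]
tcp_rot: [-180.0, 0.0, 73.2]
ft_force: [0.2, 0.3, 1.1]
finger_gap: 85.6
grip_force: 0.0
```

Emit:
step_arm(delta_pos=[[0,0,0.1],[0,0,0.2],[0,0,0.25],[0,0,0.25],[-0.15,-0.15,0.1],[-0.2,-0.2,0],[-0.2,-0.2,0],[-0.15,-0.2,0]], spin=[0,0,0,0,0,0,0,0])

```text
time: 33.55
tool_pos: [315.8, -434.6, 192.2]
tcp_rot: [180.0, 0.0, 73.2]
ft_force: [1.3, -0.2, -0.1]
finger_gap: 85.6
grip_force: 0.0
```

Emit:
step_arm(delta_pos=[[-0.1,-0.2,0],[-0.1,-0.2,0],[0,0,0],[0,0,0]], spin=[0,0,0,0])

```text
time: 34.05
tool_pos: [277.4, -513.1, 191.5]
tcp_rot: [-180.0, -0.1, 73.2]
ft_force: [-0.3, -0.1, 0.6]
finger_gap: 85.5
grip_force: 0.0
```

```bash
python3 - <<'E'
from h import *
snap("top","top6")
a=cv2.imread("pics/top6.png")[125:275,145:445]
cv2.imwrite("pics/top6c.png",cv2.resize(a,None,fx=2.6,fy=2.6,interpolation=cv2.INTER_CUBIC))
E
```

```text
(no output)
```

View pics/top6c.png

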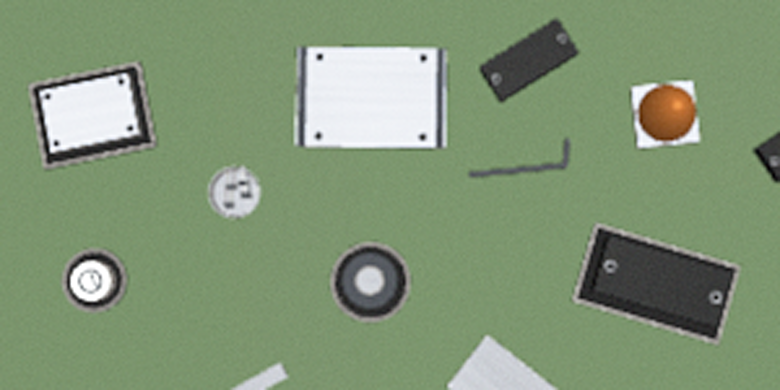

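All four parts lie in their trays: spacer at (92,113), cap (92,281), nest (370,281), riser (663,282). The pad is undisturbed at (666,113), and the small offsets seen match the view angle. I'll hand in.

```bash
python3 -c "
from bench import r
print(r.hand_in())"
```

```text
the job is handed in; nothing more can be done
None
```

I moved the cap, nest, spacer and riser into their matching trays in that order, left the pad where it stood, and handed the job in at about 34 s; no verdict came back, but the last top view shows all four in place.

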